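# Feel out the hidden release of a sample case

## Task

Open the catch of the white sample case: lay a fingertip on the solid end block at the blue-marked left end of its raised front edge, run it along the top of the edge to the right until it drops into the release notch, and press the key inside the notch fully home so that the lid pops ajar. Then take the hand away. Only touch and press with the fingertips: grasp nothing, do not touch the lid, and leave everything else on the bench where it is.

Things in the scene. Friction and masses are not known exactly. Their poses are not given: they have to be found in the camera images.
- case: White sample case, fixed to the bench, 160 mm deep (x), 316 mm long (y), 80 mm high. Origin at bench level; x from its front edge to the lid hinge, y along the edge towards the blue-marked left end, z up. The raised front edge is a wall 20 to 22 mm thick, centre line at x = -0.052, level top at z = 0.080. Behind it a deck at z = 0.048; the lid begins 41 mm behind the edge's centre line.
- edge_start: The solid left end block of the edge, where the sweep starts: 83 mm long (case y from +0.075 to +0.158), 22 mm thick, top at case z = 0.080, a blue band at its outer end. Its origin and axes are those of the case, not the block's centre. The rest of the edge lies level with it (0.4 mm lower).
- edge_left (a point): Left (blue) end of the edge's centre line, on its top, 80 mm above the bench.
- edge_right (a point): Right end of the edge's centre line, on its top, 316 mm from the left end. Between the ends lies one notch, 44 mm long along the edge, open to front and back. Its place is not reported and differs each time: its centre is 136 to 215 mm from the left end.
- release (a joint): Travel of the release key in the notch, m: 0 up, 0.008 fully home. The key is a strip 18 mm wide that runs on under the edge and shows only in the notch; its top is 12 mm below the edge's top when up, 20 mm when home. It needs about 6 N downward and stays where it is left; going down it lifts the lid.
- lid (a joint): Opening angle of the lid, rad: 0 shut, 0.22 popped ajar. Driven by the release key (27.5 rad per m).
- lid_pane: The clear lid with blue frame, 98 x 306 x 7 mm. Origin on the hinge line at the back of the case; it reaches 3 to 103 mm towards the front edge. Not to be touched.
- lid_front (a point): Middle of the lid's front rim, top side; it rises about 22 mm.
- timer: Loose white lab timer, 62 x 66 x 18 mm, lying flat; origin under its centre. A bystander.
- dish: Loose petri dish, 58 mm across, 14 mm high; origin under its centre. A bystander.
- bottle: Loose blue-capped reagent bottle, 52 mm across, 118 mm high; origin under its centre. A bystander.

How it is judged:
On the way, in this order (a step that is already met when the one before it is completed fails the run):
1. a fingertip rests on the left end block of the edge, the release still up (contact force between the fingers and edge_start above 0.5 N and value of joint release below 0.002 m), for 0.1 s.
2. the fingertip has left the end block and bears on the edge beyond it, the release still up (contact force between the fingers and edge_start below 0.05 N and contact force between the fingers and case above 0.3 N and x of the grasp point in the frame of case between -0.1 and -0.005 m and z of the grasp point in the frame of case above 0.05 m and value of joint release below 0.002 m), for 0.1 s.
3. the fingers press the release key home in the notch (contact force between the fingers and case above 0.5 N and x of the grasp point in the frame of case between -0.1 and -0.005 m and z of the grasp point in the frame of case above 0.05 m and value of joint release above 0.0065 m), for 0.1 s.
At the end, for the whole second after the job is handed in: The release key is down by more than 6.5 of its 8 mm, the lid stands ajar by more than 0.16 rad, and the timer, dish and bottle are within 20 mm of where they stood (value of joint release above 0.0065 m and value of joint lid above 0.16 rad and distance of each of timer, dish, bottle from where it was at the start of the episode below 0.02 m); the robot touches nothing.
It fails at once if the lid is touched (contact force between any of the fingers, the arm and lid_pane above 0.5 N).
It fails at once if the timer is pushed, lifted or carried away (distance of timer from where it was at the start of the episode above 0.02 m).
It fails at once if the petri dish on the bench is pushed, lifted or carried away (distance of dish from where it was at the start of the episode above 0.02 m).
It fails at once if the blue-capped bottle is pushed, lifted or carried away (distance of bottle from where it was at the start of the episode above 0.02 m).
It also fails if it takes over 56 s, if anything falls off the work surface, if the arm or the gripper's body presses on something with over 40 N, if the wrist force passes 120 N, or if a joint passes its speed limit or range.

## Robot

A 6-joint arm with a two-finger parallel gripper is mounted at the origin on a cart in front of the work surface, level with it; the furniture and walls round the work are solid. World frame = base frame: x ahead of the robot, y to its left, z up, the work surface at z = 0. Lengths are in m, angles in rad, forces in N, time in s.
With the tool pointing down it reaches from about 0.325 to 0.75 m from the base axis. Payload 7.6 kg.
Tool frame: the origin (TCP) lies on the centre line of the jaws, within the pads' length; the fingertips stand 22 mm ahead of it and the grasp point (between the pads) lies 3 mm ahead of it; z points along the fingers, y is the direction in which the jaws open and shut (so a half turn about z gives the same grasp; the last joint's range is limited). The gripper opens to 85 mm and grips with 20 to 120 N. Pads are 22 mm wide; open, the fingers measure 114 mm over their backs; the gripper's body (76 mm by 85 mm) begins 54 mm behind the grasp point. The pads swing forward as they close: fully open they stand 13 mm farther back than shut.
Start: joints at [1.108, 0.052, 1.401, -0, 1.689, -0.07], TCP at [0.201, 0.485, 0.253] pointing down, gripper open.
Joint ranges: [-2.9, 2.9], [-0.91, 2.17], [0.12, 2.37], [-1.06, 4.2], [0.26, 2.73], [-2.93, 2.93]. Speed limits (rad/s): [2.57, 2.57, 3.01, 3.14, 3.14, 3.14].

## Interface

Orientations are given as a unit quaternion [x, y, z, w].
In Python, from cell import robot, fingers, planner, eyes gives the robot as it stands. Calls block until the motion is done:
- robot.movep(position, orientation): joint-space move of the TCP to a pose.
- robot.line_to(position, attitude=None, speed=0.15, threshold=None): straight line of the TCP; attitude=None keeps the orientation; speed is the mean speed in m/s. With threshold (N) it stops when the force on the tool has changed by that much, and returns True; else False.
- robot.set_joints(angles): joint-space move.
- fingers.let_go() and fingers.gripper_close(): open the fingers fully, or close them until they stop; the grip force is fixed at half the most.
- robot.wait(seconds).
- planner.ik(position, orientation): joint angles nearest the present ones, or None.
- eyes.grab_frame(name): name is "scene" or "top" or "wrist"; returns a dict with "img" (400x640x3 uint8, red, green, blue), "mtx" (3x3 intrinsics, pixels), "dist" ([k1, k2, p1, p2, k3] as OpenCV has them; the pictures are not rectified), "pose" (4x4, takes a point from camera to world coordinates); the wrist camera has in their place "mount" (4x4, takes a point from camera to tool coordinates, whose origin is the TCP and whose axes are the flange's). Camera axes: x right, y down, z forward; pixel columns grow to the right and rows downward; lengths in m; the calibration is good to about 2 mm. A picture is of the moment at which its call begins: read the wrist's pose just before it. There is no depth.
A pose or a line that the arm cannot do raises robot.IKError and nothing moves.
- robot.sign_off(): hands the job in, once; it reports no verdict.
Readings, each from a call of its own:
- robot.get_t(): time.
- robot.get_joint_pos(): joint angles.
- robot.get_joint_vel(): joint speeds.
- robot.get_joint_efforts(): joint torques, N m.
- robot.get_tcp_pos(): TCP position.
- robot.get_eef_rot(): TCP orientation.
- robot.get_contact_force(): force on the tool from outside, world axes, zero at the start.
- robot.get_torque(): the same for the moment, N m.
- robot.get_opening(): opening from 0.0 (shut) to 1.0 (fully open).
Only numpy, scipy, OpenCV 4.12 (cv2) and the standard library are available. Lean on these libraries where they do the work, as an engineer would, in place of code of your own. Each camera call takes 0.05 s, during which the arm holds its last target. There are 200 camera calls.

## Working session

There is one attempt and no reset: what is moved stays moved. The work goes in short steps, each a Python script; the robot and the scene stay as the last script left them, time stands still between calls to the robot, and variables do not carry over. Pictures are saved under pics/ and viewed, about 8 in all and at most 12, crops included, and the job is handed in when it is done.

```bash
mkdir -p pics; ls; python3 - <<'E'
from cell import robot, fingers, planner, eyes
import cv2
for n in("scene","top"):
    f=eyes.grab_frame(n); cv2.imwrite(f"pics/{n}0.png",f["img"][:,:,::-1]); print(n,f["mtx"].tolist(),f["dist"],f["pose"].tolist())
print(robot.get_t(),robot.get_tcp_pos(),robot.get_eef_rot(),robot.get_contact_force())
E
```

```text
pics
scene [[385.5134556185323, 0.0, 319.8747554103068], [0.0, 385.5134556185323, 200.70220264559507], [0.0, 0.0, 1.0]] [0.00657644 0.         0.         0.         0.        ] [[0.908052725735679, -0.32122895787675476, 0.2687977007070887, 0.2436445416517866], [-0.4187210011443395, -0.7124642243093862, 0.5630874286289, -0.6730707800674284], [0.01062875743845945, -0.623864316739336, -0.7814603917120021, 1.0002920308492491], [0.0, 0.0, 0.0, 1.0]]
top [[490.94577127021114, 0.0, 314.9164116337968], [0.0, 490.94577127021114, 193.90370327140118], [0.0, 0.0, 1.0]] [0.0145844 0.        0.        0.        0.       ] [[-0.00913250660760671, -0.9913778572842847, 0.130715497969759, 0.3540589991276263], [-0.999926626199872, 0.010094256626345032, 0.006696879848279195, -0.01044323120620734], [-0.00795861417602461, -0.13064474757747266, -0.9913973019888723, 1.7103024281160648], [0.0, 0.0, 0.0, 1.0]]
0.1 [0.20084711 0.48483216 0.25257851] [ 1.95131947e-01  9.80776778e-01 -6.35080237e-04 -1.79617151e-04] [-0.13265741  0.28333804  0.64259035]
```

View pics/top0.png

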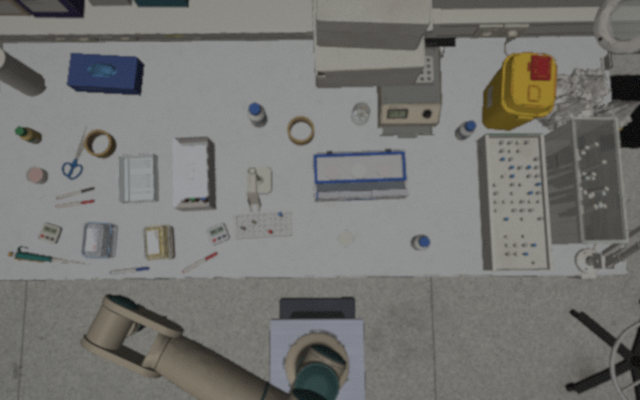

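View pics/scene0.png

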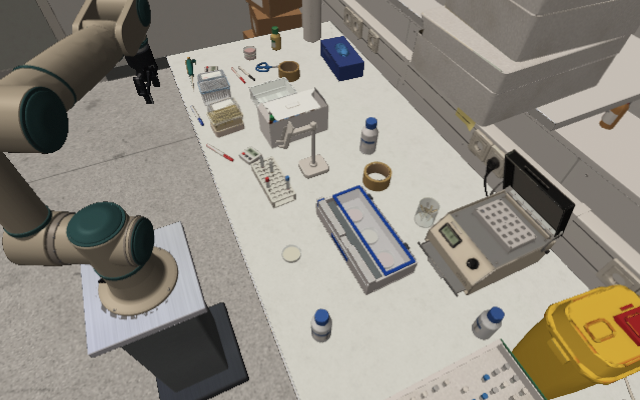

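The top view shows the case at about cols 314–407, rows 150–202, with the front edge along rows 190–200. A petri dish is at (345,238) and a bottle at (421,242). In the scene view the case spans about (318,205) to (413,280). I'll enlarge both.

```bash
cat > h.py <<'E'
from cell import robot, fingers, planner, eyes
import cv2, numpy as np
def pix2world(f,uv,z,pose=None):
    P=f["pose"] if pose is None else pose
    p=cv2.undistortPoints(np.array([[uv]],float),np.array(f["mtx"]),np.array(f["dist"]))[0,0]
    d=P[:3,:3]@np.array([p[0],p[1],1]); o=P[:3,3]
    return o+d*(z-o[2])/d[2]
E
python3 - <<'E'
import cv2,numpy as np
a=cv2.imread("pics/top0.png")[140:210,300:420]; b=cv2.imread("pics/scene0.png")[180:295,305:425]
a=cv2.resize(a,None,fx=6,fy=6,interpolation=cv2.INTER_CUBIC)
b=cv2.resize(b,None,fx=6,fy=6,interpolation=cv2.INTER_CUBIC)
cv2.imwrite("pics/a.png",a);cv2.imwrite("pics/b.png",b[:600])
E
```

```text
(no output)
```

View pics/a.png

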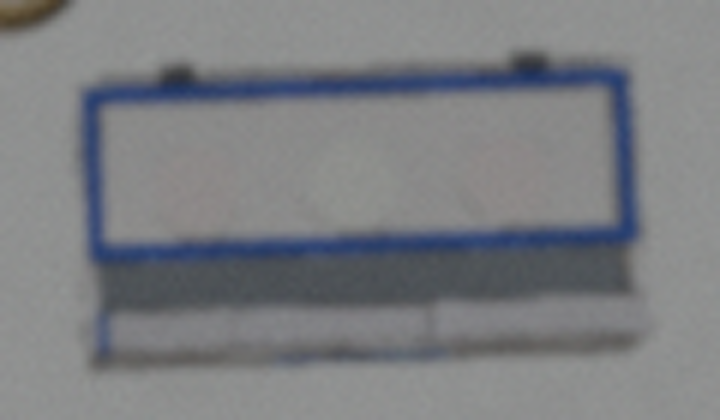

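View pics/b.png

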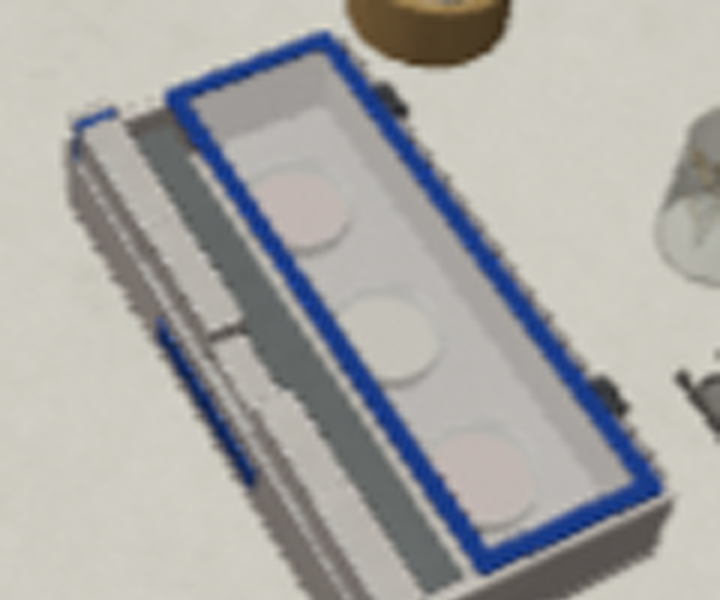

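```bash
python3 - <<'E'
from h import *
t=eyes.grab_frame("top");s=eyes.grab_frame("scene")
def c(x,y,ox,oy): return (ox+(x+.5)/6-.5, oy+(y+.5)/6-.5)
T={}
for n,p in dict(L=(101,330),Rr=(647,314),nR=(432,322)).items(): T[n]=pix2world(t,c(*p,300,140),.08); print(n,T[n])
for n,p in dict(Lback=(117,112),Lfront=(78,124),nL=(226,330),nRback=(292,390)).items(): print("s",n,pix2world(s,c(*p,305,180),.08))
print(np.linalg.norm(T['L']-T['Rr']),np.linalg.norm(T['L']-T['nR']))
print("lidFL",pix2world(t,c(97,256,300,140),.08),"lidFR",pix2world(t,c(632,236,300,140),.08))
for n,uv in dict(dish=(345,238),bottle=(421,242)).items(): print(n,pix2world(t,uv,.0))
E
```

```text
L [ 0.56666726 -0.00443363  0.08      ]
Rr [ 0.57256693 -0.30885725  0.08      ]
nR [ 0.56928957 -0.1890766   0.08      ]
s Lback [ 0.57601354 -0.00650947  0.08      ]
s Lfront [ 0.55454952 -0.00546079  0.08      ]
s nL [ 0.5666102  -0.14867526  0.08      ]
s nRback [ 0.57958191 -0.19132563  0.08      ]
0.30448078224768943 0.1846615874093349
lidFL [ 0.60847867 -0.00259205  0.08      ] lidFR [ 0.61667393 -0.30196731  0.08      ]
dish [ 0.42414455 -0.1018845   0.        ]
bottle [ 0.40795969 -0.36444213  0.        ]
```

```bash
cat >> h.py <<'E'
from scipy.spatial.transform import Rotation as R
def quat(yaw): # tool y along edge (left end), tool down; yaw = case yaw
    return R.from_matrix(np.array([[-np.cos(yaw),-np.sin(yaw),0],[-np.sin(yaw),np.cos(yaw),0],[0,0,-1.]]).T @ np.eye(3) if False else np.column_stack([[-np.cos(yaw),-np.sin(yaw),0],[-np.sin(yaw),np.cos(yaw),0],[0,0,-1.]])).as_quat()
E
sed -i 's/return R.from_matrix.*$/return R.from_matrix(np.column_stack([[-np.cos(yaw),-np.sin(yaw),0],[-np.sin(yaw),np.cos(yaw),0],[0,0,-1.]])).as_quat()/' h.py
python3 - <<'E'
from h import *
fingers.gripper_close()
robot.line_to([0.2008,0.4848,0.38],speed=.2)
q=quat(0.022)
robot.movep([0.55,-0.10,0.36],q)
p=robot.get_tcp_pos(); r=robot.get_eef_rot()
f=eyes.grab_frame("wrist")
cv2.imwrite("pics/w1.png",f["img"][:,:,::-1])
T=np.eye(4);T[:3,:3]=R.from_quat(r).as_matrix();T[:3,3]=p
np.savez("w1.npz",T=T@f["mount"],mtx=f["mtx"],dist=f["dist"])
print(p,r,f["mount"],robot.get_joint_pos(),robot.get_t(),robot.get_contact_force(),robot.get_opening())
E
```

```text
[ 0.55009695 -0.09927986  0.36009592] [-1.14945063e-02  9.99933930e-01  5.07788332e-05  9.16108270e-05] [[ 2.17272805e-04 -9.62993841e-01 -2.69523311e-01  7.00298815e-02]
 [ 9.99999761e-01  3.21288230e-05  6.91342407e-04  2.28630979e-04]
 [-6.57099013e-04 -2.69523396e-01  9.62993617e-01 -1.20527098e-01]
 [ 0.00000000e+00  0.00000000e+00  0.00000000e+00  1.00000000e+00]] [-2.44631343e-01  1.54123733e-01  1.08067277e+00  1.43231127e-04
  1.90666063e+00 -1.83851040e+00] 4.225 [ 0.61672643 -1.00585866  0.16756097] -4.000797523166534e-05
```

View pics/w1.png

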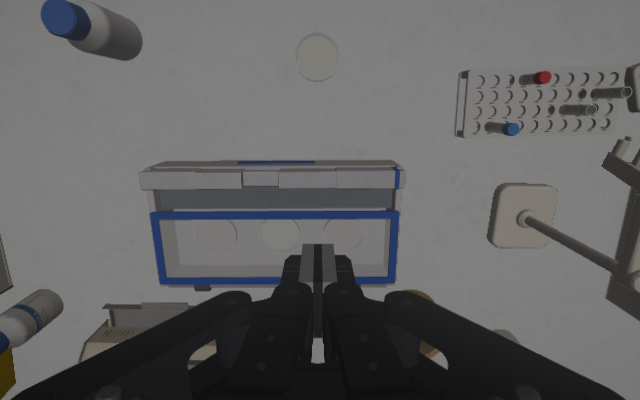

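The wrist view has the edge top spanning about rows 170–188. Its blue left end is near col 402 and its right end near col 141, with the notch at about cols 242–279. I'll enlarge the edge for better pixel readings.

```bash
python3 - <<'E'
import cv2
a=cv2.imread("pics/w1.png")[155:215,130:290];b=cv2.imread("pics/w1.png")[155:215,260:420]
import numpy as np
cv2.imwrite("pics/w1c.png",np.vstack([cv2.resize(x,None,fx=5,fy=5,interpolation=cv2.INTER_CUBIC) for x in(a,b)]))
E
```

```text
(no output)
```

View pics/w1c.png

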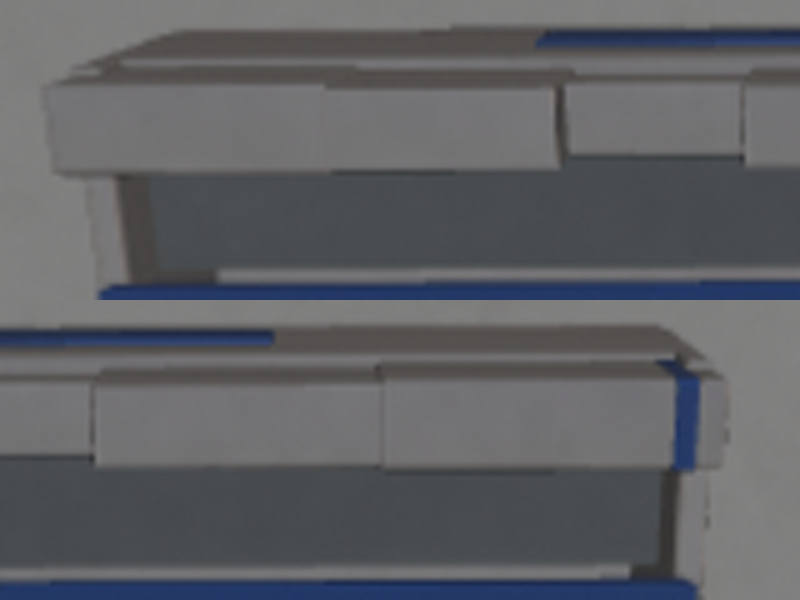

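```bash
python3 - <<'E'
from h import *
d=np.load("w1.npz")
W={}
for n,(x,y,ox) in dict(L=(722,122,260),joint=(382,119,260),nL=(745,123,130),nR=(557,127,130),Rr=(47,129,130),lidL=(697,282,260),lidR=(100,288,130)).items():
    W[n]=pix2world(d,(ox+(x+.5)/5-.5,155+(y+.5)/5-.5),.08,d["T"]); print(n,W[n], np.linalg.norm(W[n]-W['L']))
e=W['Rr']-W['L']; print("yaw",np.arctan2(e[0],-e[1]))
E
```

```text
L [0.56137367 0.00382285 0.08      ] 0.0
joint [ 0.56252128 -0.07657496  0.08      ] 0.0804060023580947
nL [ 0.56504367 -0.14432765  0.08      ] 0.14819595157118057
nR [ 0.56702339 -0.18879163  0.08      ] 0.19269732003838166
Rr [ 0.57023886 -0.30981643  0.08      ] 0.3137645500194292
lidL [0.6010012  0.00133792 0.08      ] 0.039705363519827945
lidR [ 0.60950468 -0.30145561  0.08      ] 0.30904940072349335
yaw 0.028258012175590718
```

The wrist and top views agree: the notch runs from about 148 to 193 mm (centre y≈-0.167) and the yaw is about 0.028. Next I'll touch down on the end block.

```bash
cat >> h.py <<'E'
YAW=0.028
def xl(y): return 0.563+0.0283*(0.0038-y)
E
python3 - <<'E'
from h import *
q=quat(YAW); y=-0.046
robot.movep([xl(y),y,0.18],q)
robot.line_to([xl(y),y,0.125],speed=.08); robot.wait(.2)
print(robot.get_contact_force())
print(robot.line_to([xl(y),y,0.090],speed=.015,threshold=3.0))
for i in range(4): print(robot.get_t(),robot.get_tcp_pos(),robot.get_contact_force()); robot.wait(.1)
E
```

```text
[ 0.5112885  -0.00564999  0.19616897]
True
7.5 [ 0.56437385 -0.04598831  0.10205338] [-0.52847651  0.18891962  3.80073868]
7.6 [ 0.56438099 -0.04601503  0.10205016] [ 0.45818284 -0.22125888  5.87540471]
7.7 [ 0.56438077 -0.04597208  0.1020617 ] [-0.91770223  0.1866121   4.79747183]
7.8 [ 0.56436592 -0.04599525  0.10204283] [-1.49766054 -0.04488386  5.13705153]
```

```bash
python3 - <<'E'
from h import *
zc=robot.get_tcp_pos()[2]-0.0003; y=-0.046; low=0
while y>-0.172:
    y-=0.004 if y>-0.150 else 0.002
    robot.line_to([xl(y),y,zc],speed=.03)
    F=np.mean([robot.get_contact_force()]+[(robot.wait(.03),robot.get_contact_force())[1] for _ in range(2)],0)
    p=robot.get_tcp_pos(); print(round(y,3),round(zc,5),p.round(4),F.round(1),robot.get_t())
    if F[2]>25: print("high");break
    if F[2]<1.2 and p[2]<0.1012: low+=1
    else: low=0
    if low>=2 and y<-.155: print("dropped");break
    zc+=np.clip((F[2]-5)*0.00005,-.0003,.0003); zc=max(zc,0.1)
E
```

```text
-0.05 0.10176 [ 0.5648 -0.0503  0.1021] [ 0.2 -0.3  4.8] 8.2583
-0.054 0.10176 [ 0.5648 -0.0539  0.1021] [0.4 1.5 4.7] 8.6083
-0.058 0.10174 [ 0.565  -0.0578  0.102 ] [-0.3  1.9  5. ] 8.9583
-0.062 0.10174 [ 0.5651 -0.0618  0.1021] [-0.2  1.9  5. ] 9.3083
-0.066 0.10174 [ 0.5652 -0.0658  0.1021] [-0.   1.9  4.9] 9.6583
-0.07 0.10173 [ 0.5653 -0.0698  0.1021] [-0.6  1.4  5.5] 10.0083
-0.074 0.10176 [ 0.5654 -0.0738  0.1021] [-0.2  1.6  5.4] 10.3583
-0.078 0.10178 [ 0.5655 -0.0778  0.102 ] [-0.3  1.6  5.1] 10.7083
-0.082 0.10178 [ 0.5656 -0.0818  0.102 ] [0.  2.1 5.1] 11.0583
-0.086 0.10179 [ 0.5655 -0.0862  0.1016] [-0.2  0.8  3.3] 11.4083
-0.09 0.1017 [ 0.5656 -0.0904  0.1017] [-0.   0.2  3. ] 11.7583
-0.094 0.1016 [ 0.5658 -0.0943  0.1016] [0.4 0.6 3.3] 12.1083
-0.098 0.10152 [ 0.566  -0.0982  0.1016] [0.1 0.8 4.9] 12.4583
-0.102 0.10151 [ 0.5661 -0.1021  0.1017] [0.6 1.4 4.7] 12.8083
-0.106 0.1015 [ 0.5662 -0.106   0.1016] [-0.3  1.5  5. ] 13.1583
-0.11 0.1015 [ 0.5663 -0.1099  0.1016] [0.3 1.8 4.6] 13.5083
-0.114 0.10148 [ 0.5664 -0.114   0.1017] [-0.4  1.8  4.7] 13.8583
-0.118 0.10147 [ 0.5665 -0.118   0.1016] [0.3 1.7 5.2] 14.2083
-0.122 0.10148 [ 0.5667 -0.1219  0.1016] [-0.1  1.5  5.3] 14.5583
-0.126 0.1015 [ 0.5668 -0.1259  0.1016] [-0.1  2.   5. ] 14.9083
-0.13 0.10149 [ 0.5669 -0.13    0.1016] [-0.5  2.   5.1] 15.2583
-0.134 0.1015 [ 0.567  -0.134   0.1016] [0.7 1.9 5.4] 15.6083
-0.138 0.10152 [ 0.5671 -0.138   0.1017] [-0.2  1.7  4.9] 15.9583
-0.142 0.10151 [ 0.5672 -0.1419  0.1016] [0.3 2.3 5.7] 16.3083
-0.146 0.10155 [ 0.5673 -0.1459  0.1016] [0.2 1.7 5.1] 16.6583
-0.15 0.10155 [ 0.5674 -0.1499  0.1016] [0.2 1.8 4.8] 17.0083
-0.152 0.10154 [ 0.5669 -0.1523  0.1007] [ 0.  -0.6 -0.3] 17.325
-0.154 0.10128 [ 0.5673 -0.154   0.101 ] [ 0.2  0.  -0.2] 17.6417
-0.156 0.10102 [ 0.5675 -0.156   0.101 ] [ 0.2 -0.2  0.2] 17.9583
dropped
```

The block joint and the notch's left wall both show up in the forces, as a step at y≈-0.084 and a drop at -0.151, matching the images. I'll move to the notch centre and press.

```bash
python3 - <<'E'
from h import *
y=-0.1655
robot.line_to([xl(y),y,0.1005],speed=.03)
for z in (0.096,0.091,0.087,0.084,0.082,0.0812,0.0808):
    hit=robot.line_to([xl(y),y,z],speed=.012,threshold=22)
    robot.wait(.1); p=robot.get_tcp_pos(); F=robot.get_contact_force()
    print(z,hit,p.round(4),F.round(1),robot.get_t())
    if hit or F[2]>18: break
robot.wait(.4); print(robot.get_tcp_pos(),robot.get_contact_force())
E
```

```text
0.096 False [ 0.5678 -0.1655  0.0961] [-0.1 -0.1  0.2] 19.05
0.091 False [ 0.5678 -0.1655  0.0911] [ 0.1 -0.7 -0.2] 19.7167
0.087 False [ 0.568  -0.1656  0.0874] [-0.9  1.3  4.5] 20.3
0.084 False [ 0.568  -0.1656  0.0841] [ 0.3 -0.6  3.2] 20.8
0.082 False [ 0.5679 -0.1655  0.0821] [ 1.2 -0.4  3.4] 21.2167
0.0812 False [ 0.568  -0.1656  0.082 ] [-1.1  0.3  7. ] 21.5667
0.0808 False [ 0.568  -0.1656  0.082 ] [-1.1  0.9  9.9] 21.9167
[ 0.56796749 -0.16557809  0.08194158] [-2.76470288  0.40687596 10.4200856 ]
```

The key stopped hard at z=0.082, 20 mm below the edge, so it is home. I'll withdraw straight up, then check.

```bash
python3 - <<'E'
from h import *
p=robot.get_tcp_pos()
robot.line_to([p[0],p[1],0.13],speed=.04)
robot.line_to([p[0]-.02,p[1],0.36],speed=.12); robot.wait(.3)
print(robot.get_contact_force(),robot.get_t())
w=eyes.grab_frame("wrist")["img"][:,:,::-1]; s=eyes.grab_frame("scene")["img"][:,:,::-1]
cv2.imwrite("pics/end.png",np.vstack([cv2.resize(w[100:320,120:460],(790,290)),cv2.resize(s[170:350,240:520],(790,300))]))
E
```

```text
[ 0.86810311 -0.13379426  0.19314411] 26.075
```

View pics/end.png

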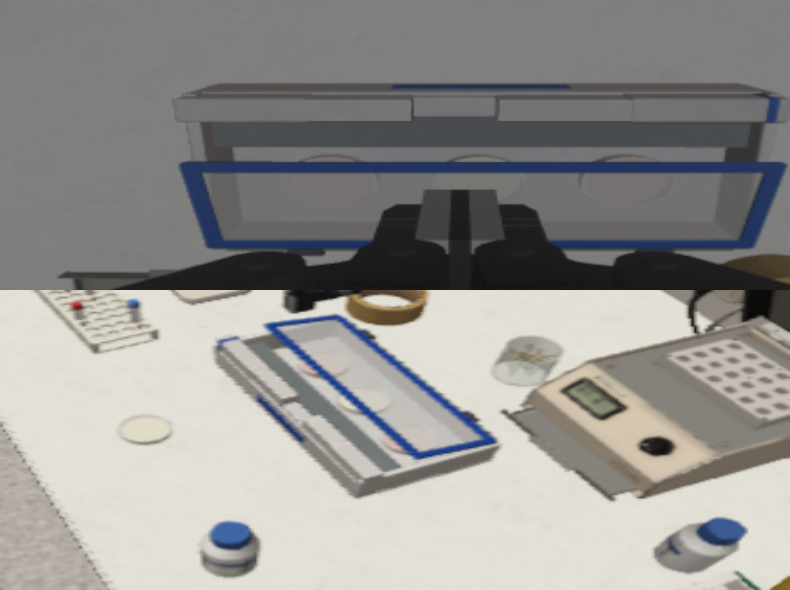

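The lid stands ajar with its front rim raised in both views, and the key is sunk at wrist-view cols 412–497. The dish and bottle haven't moved, and the hand is clear.

```bash
python3 -c "
from cell import robot
robot.sign_off(); print(robot.get_t())"
```

```text
the job is handed in; nothing more can be done
the job is handed in; nothing more can be done
```

The catch is open and the job is handed in. At about 26 s the lid stood visibly ajar and the hand was well clear; no verdict is reported.

- **Sweep:** I laid the closed fingertips on the left end block with about 5 N. I then ran them right along the edge under about 5 N until they dropped into the notch at y ≈ -0.152.
- **Press:** At the notch centre I pushed the key to its stop. The final reading was about 10 N with the tool at z = 0.082, which is 20 mm below the edge top and matches the key's fully-home depth.
- **Last checks:** The final wrist and scene pictures show the raised lid rim and the sunken key, with the dish and bottle in place. The timer was outside those crops, but the arm worked nowhere near it. The force on the tool was back near zero: 0.9 N in x is the most, within the drift seen earlier.
- **Disagreements:** The top and wrist cameras differed by about 5 mm in x at the left end of the edge, so I used a value in between. The first top-view measurement of the edge came out 12 mm short, and the wrist view settled it. No check failed.

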